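# Isolate the tunnel fan and hold the mount bolt from turning

## Robot

A 6-joint arm with a two-finger parallel gripper is mounted at the origin on the work surface. World frame = base frame: x ahead of the robot, y to its left, z up, the work surface at z = 0. Lengths are in mm, angles in degrees, forces in N, time in s.
With the tool pointing down it reaches from about 300 to 875 mm from the base axis. Payload 6.4 kg.
Tool frame: the origin (TCP) lies at the very end of the fingers, on their centre line; the grasp point (between the pads) lies behind it (arm.grip_depth is the z of the grasp point in the tool frame, in mm); z points along the fingers, y is the line along which they close (so a half turn about z gives the same grasp; the last joint's range is limited). The gripper opens to 85 mm and grips with 20 to 120 N. Pads are 22 mm wide; open, the fingers measure 114 mm over their backs; the gripper's body (76 mm by 85 mm) begins 54 mm behind the grasp point. The pads swing forward as they close: fully open they stand 13 mm farther back than shut.
Start: joints at [-83.726, 10.359, 92.074, -0, 77.567, -11.82], TCP at [178.598, -546.575, 231.288] pointing down, gripper open.
Joint ranges: [-171.53, 171.53], [-51.25, 118.39], [17.06, 147.69], [-65.23, 245.23], [0, 150.52], [-178.68, 178.68]. Speed limits (degrees/s): [147.25, 147.25, 172.46, 180, 180, 180].

## Interface

Orientations are given as a 3x3 rotation matrix whose columns are the frame's x, y, z axes.
In Python, from cell import arm, vision gives the robot as it stands.
- The arm moves only by the tool play_rows, never from a script. Its argument "series" is a list of rows, each a list of 4 numbers: the shift along the tool's x, y, z in mm, then the turn about the tool's z in rad. In form: [[tx, ty, tz, yaw], ...]. A call has 1 to 12 rows; each row shifts and turns the commanded pose from where the row before left it, along the tool's axes as they then stand; what a row does not reach is not made up. A row lasts 1/8 s, in which the tool goes at most 62.5 mm and 10.7 degrees, less where a joint would pass 70% of its speed; a pose out of reach is approached as far as the arm can. A call is refused whole if a number of a shift passes 62.5 or a number of a turn 0.188, either way. A call with a gripper value outside its range is refused whole. "fingers" is the opening, from -1 (shut) to 1 (fully open), set as the call begins (left out, the last holds). The fingers move at their own pace and stop on an object; "squeeze" is the grip in N (left out, the last holds). Time passes only in rows, so rows that do not move let the fingers close. It gives the time, the measured TCP pose, the force, the opening and the grip force at its end, in the units of the state.
- arm.get_obs(): the state, without advancing time (a new reading comes with each control period).
- vision.camera(name): name is "side" or "top"; returns a dict with "img" (384x512x3 uint8, blue, green, red), "intrinsics" (3x3 intrinsics, pixels), "T" (4x4, takes a point from camera to world coordinates). Camera axes: x right, y down, z forward; pixel columns grow to the right and rows downward; lengths in mm; the calibration is good to about 2 mm. A picture is of the moment at which its call begins. There is no depth.
- arm.sign_off(): hands the job in; it is judged then, once.
The state is a dict: "time_s": time; "joints": joint angles; "dq": joint speeds; "joint_efforts": joint torques, N m; "tcp_pos": TCP position; "eef_rot": TCP orientation; "wrist_force": force on the tool from outside, world axes, zero at the start; "moment": the same for the moment, N m; "finger_gap": opening from 0.0 (shut) to 1.0 (fully open); "gripper_force": force on a finger pad.
Only numpy, scipy, OpenCV 4.12 (cv2) and the standard library are available. Lean on these libraries where they do the work, as an engineer would, in place of code of your own. Each camera call takes 0.05 s, during which the arm holds its last target. There are 200 camera calls.

## Task

Before anyone reaches into the wind-tunnel mount, flip the fan isolator's toggle fully over from on (green side) to off (red side). Then reach down into the narrow gap behind the bracket, grasp the brass hexagon bolt head between the fingers and hold it firmly so that it stops turning with the slow nut driver on the other side; finish while still holding it, and leave the isolator off and the other things on the desk where they are.

Things in the scene. Friction and masses are not known exactly. Their poses are not given: they have to be found in the camera images.
- isolator: Fan isolator: yellow box fixed to the desk, 120 (its x) x 80 (its y) x 60 mm high; origin at the centre of its underside, z up. On top, a green patch at its -x end (on) and a red patch at its +x end (off). Two dark ribs along its x, at y = +-29 mm, rise to 79 mm above the desk; the toggle swings between them.
- pivot (a point): Centre of the toggle's pivot, 69 mm above the desk over the box's centre. The pivot axis is level, along the box's y.
- toggle_tip (a point): Centre of the round end of the toggle's black grip, 72 mm from the pivot; the grip is 20 mm thick and ends 10 mm beyond this point. When on it is 36 mm to the box's -x from the pivot and 131 mm above the desk; upright it is at 141 mm (top 151 mm).
- bracket: Mount bracket fixed to the desk; origin on the desk below the bolt head's centre, z up. Front aluminium cheek (130 mm along y, 8 thick, top 110 mm high): inner face at x = -26 mm. Lower rear cheek (130 along y, 8 thick, top 83 mm high): inner face at x = +26 mm. The gap between is 52 mm, open above and at both y ends, its floor 8 mm above the desk.
- nut_driver (a point): Middle of the blue nut driver that lies in front of the front cheek: 44 mm diameter, 107 mm long along the bracket's x, centre 75 mm and top 97 mm above the desk.
- bolt: Bolt; origin at the centre of its brass hex head, mid-gap, 75 mm above the desk; x = its axis, level, along the bracket's x. Head 30 mm across flats, 34.6 across corners, 14 thick, on a 22 mm spacer. It only turns, about x: from any start angle at 0.2 rad/s, driven with 0.08 N m. A grip of 20 N or more, fingers either side along the bracket's y, stalls it at any angle.
- toggle (a joint): Toggle angle in rad: 0 = on, leaning 30 degrees to the box's -x (green); 0.524 = upright; 1.047 = off, leaning 30 degrees to +x (red). Weighted handle, under 0.1 N m: past upright it falls over to that side's stop by itself and stays there.
- tape: Bystander: black tape roll lying flat, 96 mm diameter, 48 mm high; origin at the centre of its underside.
- transceiver: Bystander: black plastic box 100 x 75 x 28 mm; origin at the centre of its underside.
- screwdriver_1: Bystander: screwdriver 180 mm long lying on the desk along its x, handle (about 26 mm thick) to -x; origin near its middle, on the desk.
- tub: Bystander: blue open parts tub 90 x 70 x 40 mm; origin at the centre of its underside.
There are look-alikes about, which are no part of the job. Of the things that look like the isolator, the smallest one is meant.

How it is judged (in metres and radians):
On the way, in this order (a step that is already met when the one before it is completed fails the run):
1. the isolator is flipped fully to off (value of joint toggle above 0.93 rad), for 0.2 s.
2. the bolt head is grasped and has stopped turning (contact force between the fingers and bolt above 6 N and angular speed of bolt below 0.03 rad/s and distance between the grasp point and bolt below 0.024 m), for 0.4 s.
At the end, for the whole second after the job is handed in: Through the last second the fingers press on the bolt with more than 6 N in all, with the grasp point within 24 mm of the head's centre, the bolt turns slower than 0.03 rad/s, and the isolator toggle is off (over 0.93 rad) (all of step 2 and value of joint toggle above 0.93 rad); the arm keeps its last pose, push and grip.
It fails at once if the robot touches the bolt while the isolator is not off ((contact force between bolt and the arm above 0.5 N or contact force between bolt and the fingers above 0.5 N) and value of joint toggle below 0.93 rad).
It fails at once if the tape roll, black box, screwdriver or parts tub is moved more than 20 mm (distance of any of tape, transceiver, screwdriver_1, tub from where it was at the start of the episode above 0.02 m).
It also fails if it takes over 51 s, if anything falls off the work surface, if the arm or the gripper's body presses on something with over 40 N, if the wrist force passes 120 N, or if a joint passes its speed limit or range.

## Working session

There is one attempt and no reset: what is moved stays moved. The work goes in short steps, Python scripts to look and compute and a tool call to move; the robot and the scene stay as the last step left them, time stands still between calls to the robot, and variables do not carry over. Pictures are saved under pics/ and viewed, at most 10 in all, crops included, and the job is handed in when it is done.

Besides the shell and the picture viewer there is one more tool, called after ">>>" as a command line: name --pt "numbers of a row" for each row, then --argument value for the rest. play_rows: Moves the arm, as the interface text tells. Its arguments: {"type":"object","properties":{"series":{"type":"array","items":{"type":"array","items":{"type":"number"}}},"fingers":{"type":"number"},"squeeze":{"type":"number"}},"required":["series"]}

```bash
mkdir -p pics
python3 - <<'E'
from cell import arm, vision
import cv2,numpy as np
o=arm.get_obs();print(o['time_s'],o['tcp_pos'],o['eef_rot'],arm.grip_depth)
for n in("side","top"):
    c=vision.camera(n);cv2.imwrite(f"pics/{n}0.png",cv2.resize(c["img"],(768,576)));cv2.imwrite(f"{n}_raw.png",c["img"])
    np.savez(n,K=c["intrinsics"],T=c["T"]);print(n,c["intrinsics"],c["T"])
E
```

```text
0.0 [ 178.52721463 -546.00984682  230.40040437] [[ 9.50553783e-01  3.10559917e-01 -2.06807482e-04]
 [ 3.10559804e-01 -9.50552296e-01  1.71466568e-03]
 [ 3.35925105e-04 -1.69410804e-03 -9.99998509e-01]] -18.700000000000003
side [[356.32258416   0.         252.27260121]
 [  0.         356.32258416 189.9659748 ]
 [  0.           0.           1.        ]] [[-7.42356260e-01 -4.60080058e-01  4.87066242e-01  3.20776704e+01]
 [-6.69789019e-01  4.91125189e-01 -5.56936907e-01  6.60125312e+02]
 [ 1.70250639e-02 -7.39677219e-01 -6.72746429e-01  8.00343444e+02]
 [ 0.00000000e+00  0.00000000e+00  0.00000000e+00  1.00000000e+00]]
top [[361.58263196   0.         255.43071984]
 [  0.         361.58263196 188.20080056]
 [  0.           0.           1.        ]] [[-3.98376122e-03 -9.95777284e-01  9.17154805e-02  4.57665589e+02]
 [-9.99607000e-01  6.51044519e-03  2.72664747e-02  7.00410766e+01]
 [-2.77484447e-02 -9.15708131e-02 -9.95411880e-01  1.02175787e+03]
 [ 0.00000000e+00  0.00000000e+00  0.00000000e+00  1.00000000e+00]]
```

View pics/side0.png

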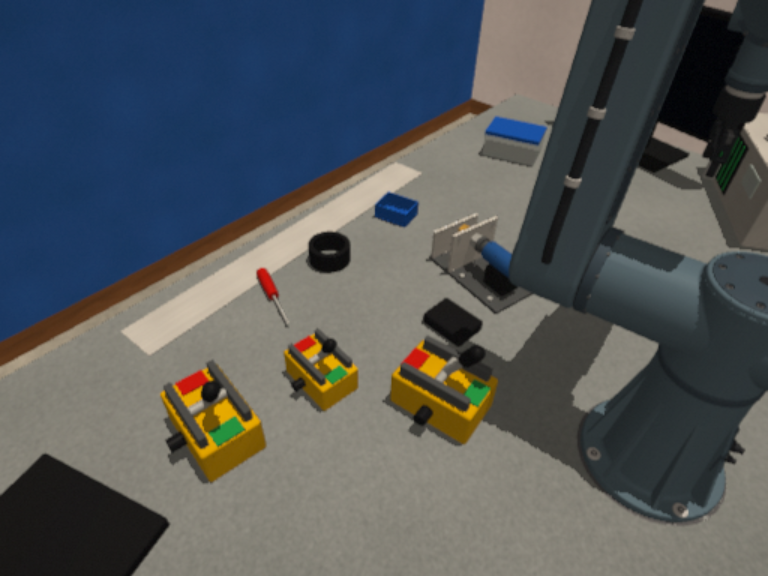

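View pics/top0.png

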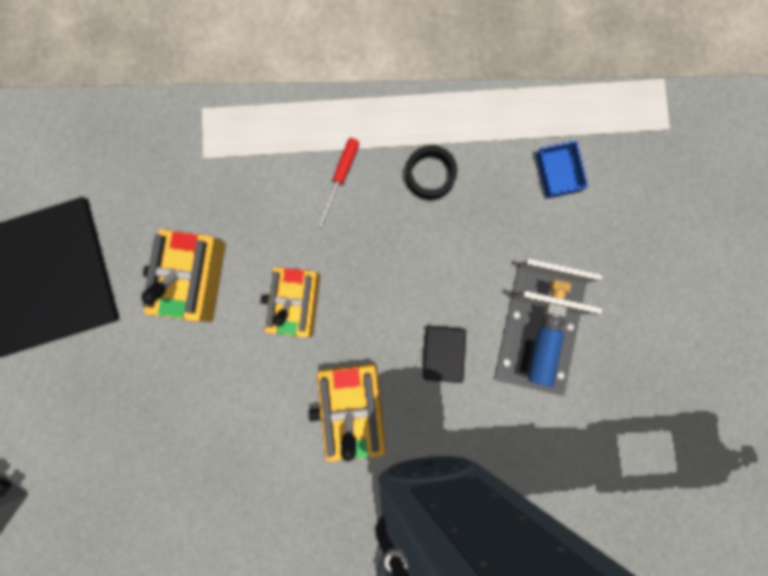

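Smallest isolator: top view display px (292,302), side view (320,370), toggle leaning to the green end. The bracket is at top (555,310) / side (470,250), with the tub, tape and screwdriver beyond and the black box at top (445,353).

```bash
cat > h.py <<'E'
import numpy as np,cv2
C={}
for n in("side","top"):
    d=np.load(n+".npz");C[n]=(d["K"],d["T"])
def ray(n,p):
    K,T=C[n];d=T[:3,:3]@np.linalg.solve(K,[p[0],p[1],1.]);return T[:3,3],d/np.linalg.norm(d)
def plane(n,p,z):
    o,d=ray(n,p);return o+d*(z-o[2])/d[2]
def tri(ps,pt):
    o1,d1=ray("side",ps);o2,d2=ray("top",pt)
    s=np.linalg.lstsq(np.c_[d1,-d2],o2-o1,rcond=None)[0];a=o1+d1*s[0];b=o2+d2*s[1]
    return (a+b)/2,np.linalg.norm(a-b)
def proj(n,P):
    K,T=C[n];q=K@(T[:3,:3].T@(np.array(P,float)-T[:3,3]));return q[:2]/q[2]
E
python3 - <<'E'
from h import *
R={"green":((45,120,60),(75,255,255)),"red":((0,150,90),(6,255,255)),"blue":((100,120,50),(118,255,255)),"yellow":((18,150,90),(28,255,255)),"brass":((11,90,110),(20,255,255))}
for n in C:
    im=cv2.imread(n+"_raw.png");h=cv2.cvtColor(im,cv2.COLOR_BGR2HSV)
    for c,(a,b) in R.items():
        N,_,s,ce=cv2.connectedComponentsWithStats(cv2.inRange(h,a,b))
        for i in range(1,N):
            if 12<s[i,4]<6000:print(n,c,s[i],ce[i].round(1))
    x0,y0,x1,y1=(180,190,340,310) if n=="side" else (160,160,230,240)
    if n=="side":
        A=cv2.resize(im[205:285,180:250],None,fx=5,fy=5,interpolation=cv2.INTER_CUBIC); B=cv2.resize(im[130:210,280:350],None,fx=5,fy=5,interpolation=cv2.INTER_CUBIC)
    else:
        A2=cv2.resize(im[165:245,165:235],None,fx=5,fy=5,interpolation=cv2.INTER_CUBIC);B2=cv2.resize(im[165:245,335:405],None,fx=5,fy=5,interpolation=cv2.INTER_CUBIC)
cv2.imwrite("pics/crop_iso.png",np.hstack([A,A2]));cv2.imwrite("pics/crop_bolt.png",np.hstack([B,B2]))
E
```

```text
side green [217 244  14  12  91] [223.5 249.4]
side green [309 254  18  17 167] [317.5 261.1]
side green [139 278  24  19 228] [150.4 287.1]
side red [171 179  14  20 142] [177.5 188. ]
side red [196 224  14  11  76] [202.5 229.1]
side red [269 232  17  14 128] [276.9 238.7]
side red [117 247  22  16 175] [127.6 254.6]
side blue [324  78  40  19 459] [343.8  86.6]
side blue [250 128  29  23 447] [263.7 139.3]
side blue [321 161  20  23 259] [331.2 170.8]
side yellow [202 223  13  17  90] [208.3 232.3]
side yellow [278 227  20  25 195] [287.4 241.8]
side yellow [189 233  49  41 841] [215.4 253. ]
side yellow [135 245   7   9  28] [138.1 249.1]
side yellow [ 261  244   71   52 1499] [295.9 268.5]
side yellow [115 257  20  14 133] [126.2 263.9]
side yellow [ 107  260   70   61 1614] [146.1 291.3]
side brass [306 149   7   5  23] [308.7 150.9]
side brass [201 222  13  18  40] [206.8 231.9]
side brass [277 226  10  23  40] [281.5 236.8]
side brass [284 241  15  12  21] [291.4 247.5]
side brass [134 245   6   9  14] [136.5 248.3]
side brass [147 247  10  12  15] [151.4 252.2]
side brass [2
[... 1269 characters left out ...]
224.7 293.3]
top brass [105 153  25  28 154] [115.4 166.7]
top brass [123 156  27  59 638] [139.3 185.6]
top brass [182 178  31  47 353] [201.7 194.6]
top brass [105 184   5   4  14] [106.8 185.4]
top brass [110 186  17  13  85] [117.5 191.7]
top brass [368 187  13  12 127] [373.3 192.2]
top brass [ 96 201   9  10  33] [ 99.8 205.7]
top brass [183 202   6   7  25] [185. 205.]
top brass [191 203   6   8  13] [192.8 205.7]
top brass [199 204   3  11  15] [200.1 208.1]
top brass [176 216   7   7  21] [179.  219.2]
top brass [211 242  45  66 641] [233.5 269.6]
top brass [235 279   3  11  13] [235.3 283.3]
top brass [241 278   6  20  51] [244.1 285.8]
top brass [224 280   6  13  44] [227.2 285.1]
```

View pics/crop_iso.png

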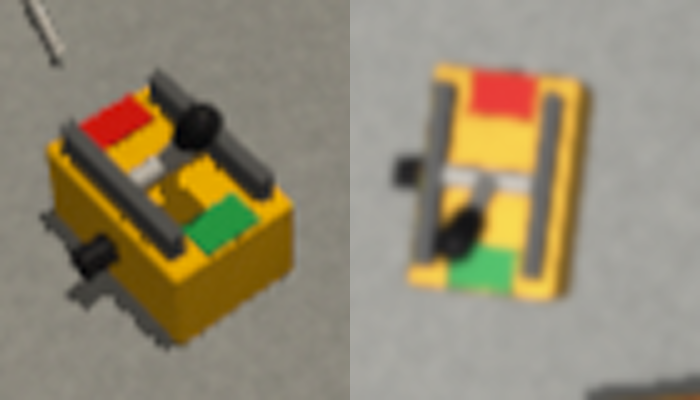

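View pics/crop_bolt.png

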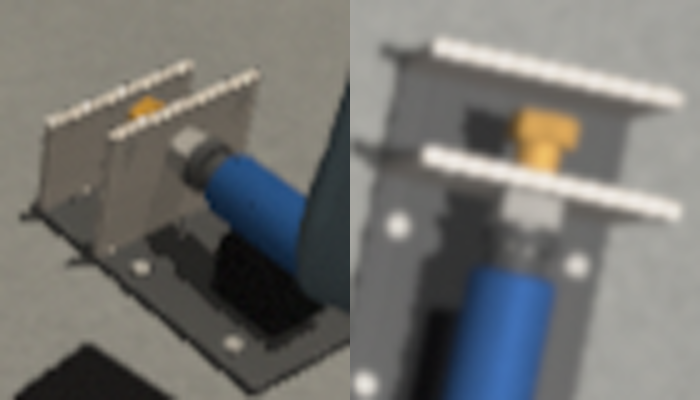

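Crops: toggle grip's end at side raw (219.5,230), top raw about (186,213). The brass head is at top raw (374.5,190.5); cheek top edges are clear in both views, at top front (350,196)-(401,207) and rear (352,174.5)-(401,185).

Run:
```python
from h import *
r=lambda x:np.round(x,1)
g,e=tri((223.5,249.4),(191.3,217.9));print("green",r(g),e)
d,e=tri((202.5,229.1),(195.3,183.3));print("red",r(d),e)
print("top z60 g,r",r(plane("top",(191.3,217.9),60)),r(plane("top",(195.3,183.3),60)))
m=(plane("side",(202.5,229.1),60)+plane("side",(223.5,249.4),60))/2;print("side mid",r(m))
print("tip",*map(r,tri((219.4,230.4),(186,213))))
f=lambda c,l:(c[0]/5+l[0],c[1]/5+l[1])
S=(280,130);T=(265,165)
E={}
for k,s,t in(("FL",(115,134),(425,157)),("FR",(257,74),(680,212)),("RL",(47,123),(436,47)),("RR",(190,66),(681,98))):
    E[k],e=tri(f(s,S),f(t,T));print(k,r(E[k]),r(e))
for z,a,b in((110,(425,157),(680,212)),(83,(436,47),(681,98))):
    a=plane("top",f(a,T),z);b=plane("top",f(b,T),z);v=b-a;print("plane",z,r(a),r(b),"mid",r((a+b)/2),"len",r(np.linalg.norm(v)),"dir",np.degrees(np.arctan2(v[1],v[0])))
print("head",*[r(plane("top",(374.4,190.6),z)) for z in(75,91)])
print("blue axis mid z97",r(plane("top",(363.4,237.4),92)), r(tri((308.7,150.9),(373.3,190.))[0]))
im=cv2.imread("top_raw.png");h=cv2.cvtColor(im,cv2.COLOR_BGR2HSV);mk=cv2.inRange(h,(100,120,50),(118,255,255));mk[:200]=0
c=max(cv2.findContours(mk,0,2)[0],key=cv2.contourArea);print(cv2.minAreaRect(c))
```

```text
green [468.5 268.4  59. ] 1.5990105497195373
red [561.1 258.6  59. ] 1.0623279999075654
top z60 g,r [467.9 267.7  60. ] [560.6 258.   60. ]
side mid [514.8 264.4  60. ]
tip [480.  268.2 124.7] 1.4
FL [ 519.7 -142.5  108.8] 0.3
FR [ 492.  -269.5  104.4] 1.4
RL [ 580.3 -155.8   79.4] 3.2
RR [ 551.9 -283.6   75.2] 0.3
plane 110 [ 519.5 -142.3  110. ] [ 491.2 -267.8  110. ] mid [ 505.3 -205.1  110. ] len 128.6 dir -102.67331223065662
plane 83 [ 578.5 -155.9   83. ] [ 551.  -280.7   83. ] mid [ 564.8 -218.3   83. ] len 127.8 dir -102.41613222296638
head [ 536.6 -214.    75. ] [ 535.3 -209.2   91. ]
blue axis mid z97 [ 416.5 -177.3   92. ] [ 538.  -206.2   89.3]
((363.1153869628906, 237.42306518554688), (17.25821876525879, 36.86983108520508), 11.309932708740234)
```

Heights agree with the text (patches 59, cheeks 107/77, tip 125). Isolator centre is at (514.5,263), axis -6°; bolt at (535,-211), axis -12.5°. Aligning yaw to the bracket (also fine for the toggle) and moving.

>>> play_rows --pt "0 0 0 0.178" --pt "0 0 0 0.178" --pt "0 0 0 0.178" --pt "22 -55 0 0" --pt "22 -55 0 0" --pt "22 -55 0 0" --pt "22 -55 0 0" --pt "22 -56 0 0" --pt "22 -56 0 0" --pt "22 -56 0 0" --pt "22 -56 0 0" --pt "22 -56 0 0" --fingers -1 --squeeze 60

```text
time_s: 1.6
tcp_pos: [480.8, -99.4, 231.2]
eef_rot: [[0.976, -0.216, 0.0], [-0.216, -0.976, -0.0], [0.0, 0.0, -1.0]]
wrist_force: [0.5, -1.0, 0.8]
finger_gap: 0.003
gripper_force: 0.0
```

>>> play_rows --pt "-16 -44 0 0" --pt "-16 -44 0 0" --pt "-16 -44 0 0" --pt "-16 -44 0 0" --pt "-16 -44 0 0" --pt "-16 -44 0 0" --pt "-15 -44 0 0" --pt "-15 -44 0 0" --pt "0 0 40 0" --pt "0 0 40 0" --pt "0 0 36 0" --pt "0 0 0 0"

```text
time_s: 3.1
tcp_pos: [430.6, 268.7, 112.3]
eef_rot: [[0.976, -0.216, -0.007], [-0.216, -0.976, -0.002], [-0.006, 0.004, -1.0]]
wrist_force: [-0.2, 0.1, -0.1]
finger_gap: 0.002
gripper_force: 0.0
```

Run:
```python
from cell import vision
import cv2,numpy as np
A=cv2.resize(vision.camera("side")["img"][180:300,150:280],None,fx=3,fy=3);B=cv2.resize(vision.camera("top")["img"][140:260,140:270],None,fx=3,fy=3)
cv2.imwrite("pics/pre.png",np.hstack([A,B]))
```

```text
(no output)
```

View pics/pre.png

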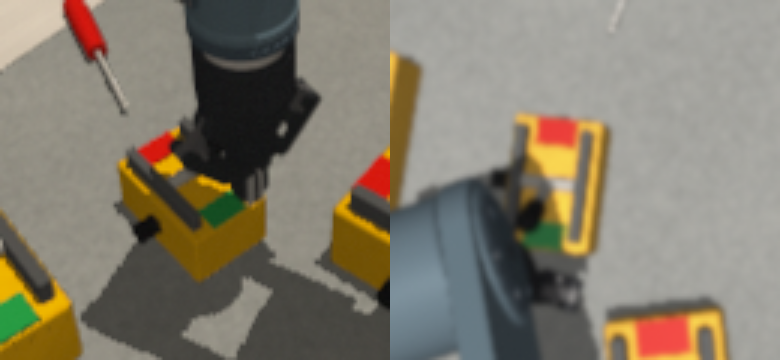

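Closed fingers stand just behind the toggle on the green side, clear of ribs (left view 255,185). Pushing along box +x.

>>> play_rows --pt "13 -1.4 0 0" --pt "13 -1.4 0 0" --pt "13 -1.4 0 0" --pt "13 -1.4 0 0" --pt "13 -1.4 0 0" --pt "13 -1.4 0 0" --pt "13 -1.4 0 0" --pt "13 -1.4 0 0" --pt "6 -0.7 0 0" --pt "0 0 0 0" --pt "0 0 0 0"

```text
time_s: 4.58
tcp_pos: [521.5, 260.0, 113.5]
eef_rot: [[0.976, -0.212, -0.048], [-0.212, -0.977, -0.002], [-0.046, 0.013, -0.999]]
wrist_force: [-78.4, 2.3, 56.3]
finger_gap: -0.001
gripper_force: 47.9
```

>>> play_rows --pt "-10 1 0 0" --pt "-10 1 0 0" --pt "0 0 -60 0" --pt "0 0 -60 0" --pt "0 50 0 0" --pt "0 50 0 0" --pt "0 50 0 0" --pt "0 0 0 0" --fingers 1

```text
time_s: 5.58
tcp_pos: [491.4, 110.5, 235.7]
eef_rot: [[0.975, -0.221, 0.001], [-0.221, -0.975, -0.001], [0.001, 0.0, -1.0]]
wrist_force: [-0.2, 0.4, -0.7]
finger_gap: 0.998
gripper_force: 0.0
```

Run:
```python
from cell import vision
import cv2,numpy as np
A=cv2.resize(vision.camera("side")["img"][180:300,150:280],None,fx=3,fy=3);B=cv2.resize(vision.camera("top")["img"][140:260,140:270],None,fx=3,fy=3)
cv2.imwrite("pics/post.png",np.hstack([A,B]))
```

```text
(no output)
```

View pics/post.png

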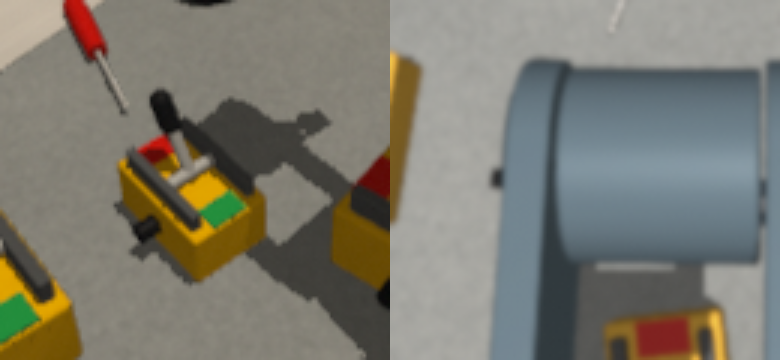

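Toggle now leans fully over the red patch (left view tip 162,97). Next, above the bolt.

>>> play_rows --pt "14 38 0 0" --pt "14 38 0 0" --pt "14 38 0 0" --pt "14 38 0 0" --pt "14 38 0 0" --pt "14 38 0 0" --pt "15 38 0 0" --pt "15 38 0 0" --pt "0 0 30 0" --pt "0 0 30 0" --pt "0 0 0 0"

```text
time_s: 7.05
tcp_pos: [535.6, -206.3, 172.5]
eef_rot: [[0.977, -0.215, -0.005], [-0.215, -0.977, 0.003], [-0.005, -0.002, -1.0]]
wrist_force: [0.0, 0.2, 0.5]
finger_gap: 1.002
gripper_force: 0.0
```

Run:
```python
from cell import vision,arm
from h import *
o=arm.get_obs();R=o['eef_rot'];print(o['tcp_pos'],R,R.T@(np.array([535,-211,56])-o['tcp_pos']))
print(proj("side",(550.3,259.6,131)),"seen 204,212")
A=cv2.resize(vision.camera("side")["img"][90:210,260:390],None,fx=3,fy=3);B=cv2.resize(vision.camera("top")["img"][140:260,310:440],None,fx=3,fy=3)
cv2.imwrite("pics/above.png",np.hstack([A,B]))
```

```text
[ 535.64787334 -206.31696682  172.47268319] [[ 0.97655728 -0.2152101  -0.00452671]
 [-0.21519681 -0.97656529  0.00324958]
 [-0.00511997 -0.00219927 -0.99998447]] [  0.97142549   4.96887159 116.4585897 ]
[203.07049032 213.04647588] seen 204,212
```

View pics/above.png

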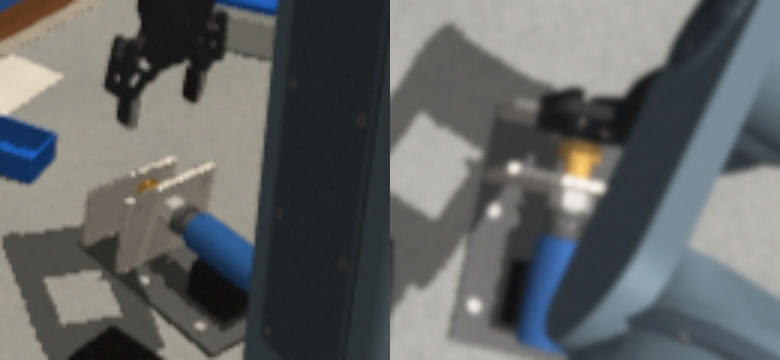

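Toggle off verified (predicted 203,213 vs seen 204,212). Fingers straddle the gap above the head (left view 150,187). Descending.

>>> play_rows --pt "1 5 0 0" --pt "0 0 20 0" --pt "0 0 20 0" --pt "0 0 20 0" --pt "0 0 20 0" --pt "0 0 18 0" --pt "0 0 18 0" --pt "0 0 0 0" --pt "0 0 0 0"

```text
time_s: 8.28
tcp_pos: [536.7, -213.4, 59.8]
eef_rot: [[0.976, -0.216, 0.001], [-0.216, -0.976, -0.0], [0.001, 0.0, -1.0]]
wrist_force: [0.7, -0.2, -0.4]
finger_gap: 0.998
gripper_force: 0.0
```

>>> play_rows --pt "-2 -2 3 0" --pt "0 0 0 0" --pt "0 0 0 0" --pt "0 0 0 0" --pt "0 0 0 0" --pt "0 0 0 0" --pt "0 0 0 0" --pt "0 0 0 0" --pt "0 0 0 0" --pt "0 0 0 0" --pt "0 0 0 0" --pt "0 0 0 0" --fingers -1 --squeeze 60

```text
time_s: 9.78
tcp_pos: [534.6, -212.2, 57.0]
eef_rot: [[0.976, -0.217, -0.0], [-0.217, -0.976, -0.002], [0.0, 0.002, -1.0]]
wrist_force: [-3.1, -3.9, 3.1]
finger_gap: 0.368
gripper_force: 59.0
```

>>> play_rows --pt "0 0 0 0" --pt "0 0 0 0" --pt "0 0 0 0" --pt "0 0 0 0" --pt "0 0 0 0" --pt "0 0 0 0" --pt "0 0 0 0" --pt "0 0 0 0"

```text
time_s: 10.78
tcp_pos: [534.6, -212.2, 57.1]
eef_rot: [[0.976, -0.217, 0.0], [-0.217, -0.976, -0.002], [0.0, 0.002, -1.0]]
wrist_force: [-2.7, -4.0, 3.9]
finger_gap: 0.361
gripper_force: 59.0
```

Run:
```python
from cell import vision,arm
from h import *
o=arm.get_obs();print(o['tcp_pos']+np.array(o['eef_rot'])[:,2]*arm.grip_depth,o['finger_gap']*85,o['gripper_force'],o['wrist_force'],o['moment'])
A=cv2.resize(vision.camera("side")["img"][90:210,260:390],None,fx=3,fy=3);B=cv2.resize(vision.camera("side")["img"][180:300,150:280],None,fx=3,fy=3)
cv2.imwrite("pics/held.png",np.hstack([A,B]))
```

```text
[ 534.63538968 -212.12843424   75.78296807] 30.682225907750137 58.95582877099514 [-2.65752184 -3.95407132  3.87643534] [-0.48183221  0.52369222 -0.0963466 ]
```

View pics/held.png

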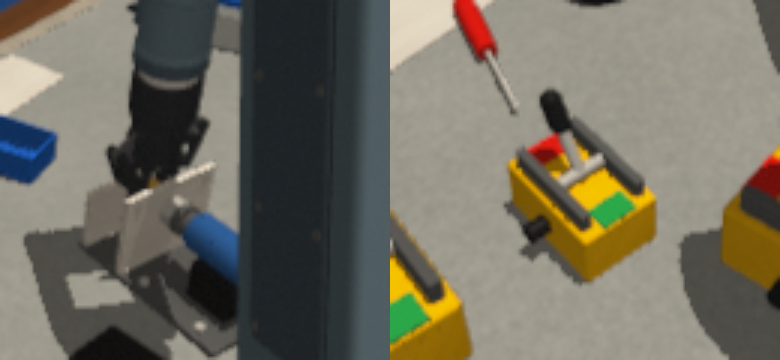

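The fingers hold the head (left view 150,180; width about 30.7 mm) and the isolator stays off. One more second to confirm the width is steady.

>>> play_rows --pt "0 0 0 0" --pt "0 0 0 0" --pt "0 0 0 0" --pt "0 0 0 0" --pt "0 0 0 0" --pt "0 0 0 0" --pt "0 0 0 0" --pt "0 0 0 0" --squeeze 80

```text
time_s: 11.88
tcp_pos: [534.6, -212.2, 57.2]
eef_rot: [[0.976, -0.217, 0.0], [-0.217, -0.976, -0.002], [0.0, 0.002, -1.0]]
wrist_force: [-3.4, -4.0, 3.6]
finger_gap: 0.357
gripper_force: 78.6
```

>>> play_rows --pt "0 0 0 0" --pt "0 0 0 0" --pt "0 0 0 0" --pt "0 0 0 0" --pt "0 0 0 0" --pt "0 0 0 0" --pt "0 0 0 0" --pt "0 0 0 0"

```text
time_s: 12.88
tcp_pos: [534.6, -212.1, 57.1]
eef_rot: [[0.976, -0.217, -0.0], [-0.217, -0.976, -0.002], [0.0, 0.002, -1.0]]
wrist_force: [-4.4, -4.0, 3.8]
finger_gap: 0.351
gripper_force: 78.6
```

>>> play_rows --pt "0 0 0 0" --pt "0 0 0 0" --pt "0 0 0 0" --pt "0 0 0 0" --pt "0 0 0 0" --pt "0 0 0 0" --pt "0 0 0 0" --pt "0 0 0 0"

```text
time_s: 13.88
tcp_pos: [534.6, -212.1, 57.1]
eef_rot: [[0.976, -0.217, -0.0], [-0.217, -0.976, -0.002], [0.0, 0.002, -1.0]]
wrist_force: [-3.6, -3.5, 3.2]
finger_gap: 0.353
gripper_force: 78.6
```

>>> play_rows --pt "0 0 0 0" --pt "0 0 0 0" --pt "0 0 0 0" --pt "0 0 0 0" --pt "0 0 0 0" --pt "0 0 0 0" --pt "0 0 0 0" --pt "0 0 0 0"

```text
time_s: 14.88
tcp_pos: [534.6, -212.2, 57.2]
eef_rot: [[0.976, -0.217, -0.0], [-0.217, -0.976, -0.002], [0.0, 0.002, -1.0]]
wrist_force: [-4.5, -3.7, 3.4]
finger_gap: 0.354
gripper_force: 78.6
```

>>> play_rows --pt "0 0 0 0" --pt "0 0 0 0" --pt "0 0 0 0" --pt "0 0 0 0" --pt "0 0 0 0" --pt "0 0 0 0" --pt "0 0 0 0" --pt "0 0 0 0"

```text
time_s: 15.88
tcp_pos: [534.6, -212.2, 57.2]
eef_rot: [[0.976, -0.217, -0.0], [-0.217, -0.976, -0.002], [0.0, 0.002, -1.0]]
wrist_force: [-4.3, -4.0, 4.0]
finger_gap: 0.355
gripper_force: 78.6
```

Steady at 30 mm, i.e. across the flats.

```bash
python3 -c "
from cell import arm
print(arm.sign_off())"
```

```text
the job is handed in; nothing more can be done
None
```

I flipped the isolator off and handed the job in with the fingers still holding the bolt head across its flats at about 79 N. The finger gap held steady at 30 mm for the last 3 s, so the bolt looks stopped, but no verdict came back.

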